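# Feel along the oil pan's sealing flange

### The job

Feel the oil pan's sealing flange for burrs: with the shut fingertips, touch the flange lightly beside the white oil filter and stroke along the middle of the flange, round the corner that lies between, to the place beside the steel socket, then lift away. Take the way that does not meet the pick-up pipe, keep the fingertips on the metal without lifting off on the way, and press only gently, as the pan sits on soft rubber mounts. Leave the filter, socket, spray can and wrench standing or lying where they are.

Things in the scene. Friction and masses are not known exactly. Their poses are not given: they have to be found in the camera images.
- stand: low dark steel stand fixed to the trolley top, with four rubber mounts that carry the oil pan; origin on the trolley top under the pan's centre, z up, x along the pan's short sides, y along its long sides
- pan_mid (a point): centre of the oil pan's mouth, level with its flange. The pan is an open aluminium tray, 200 mm (x of the stand) by 270 mm (y) outside, with a flat level flange 26 mm wide all round its top, 95 mm above the trolley top; inside is an open basin about 60 mm deep. Dark 8 mm bolt holes on the flange are flush marks. The pan cannot slide or turn, only sink
- pipe_top (a point): top of the steel pick-up pipe that rises from the basin and is bolted on the flange at the corner (-x, -y) of the pan, 33 mm above the flange
- pan (a joint): how far the oil pan has sunk on its rubber mounts, in m: 0 at rest, 12 mm at the stop. It starts to sink at about 2 N and gives 1 mm for every further 2 N; it comes back up when released
- rim_a (a point): point on the flange's upper face, mid-width, on the long side (+x of the stand), 40 mm from the outer end (-y): one end of the way to trace. The point's axes are those of the stand, as for all points of the flange; they sink with the pan
- rim_long (a point): point on the flange's upper face, mid-width, 105 mm from rim_a and 112 mm from rim_corner on that same long side
- rim_corner (a point): point on the flange's upper face at the corner (+x, +y), 13 mm from both outer edges, where the long side and the short side to trace meet square
- rim_short (a point): point on the flange's upper face, mid-width, on the short side (+y), about half-way (74 mm from rim_corner, 73 mm from rim_b)
- rim_b (a point): point on the flange's upper face, mid-width, on the short side (+y), 147 mm from rim_corner and 40 mm from the outer end (-x): the other end of the way to trace
- filter_mid (a point): centre (half-way up) of the white spin-on oil filter, a fluted can 72 mm in diameter and 84 mm tall, loose, standing on the trolley top outside the pan beside rim_a or beside rim_b, its centre about 70 mm from that point: the trace starts there
- socket_mid (a point): centre (half-way up) of the bare steel deep socket, a stepped cylinder 30 mm in diameter and 64 mm tall, loose, standing on the trolley top outside the pan beside the other of rim_a and rim_b, its centre about 70 mm from it: the trace finishes there
- can_mid (a point): centre of a spray can with a paper label, 56 mm in diameter and 150 mm tall, loose, standing beside the pan: leave alone
- wrench_grip (a point): grip of a 160 mm steel wrench lying loose on the trolley top beyond the pan: leave alone
There are look-alikes about, which are no part of the job. There is more than one size of the part that bears socket_mid; the job needs the larger.

How it is judged:
On the way, in this order (a step that is already met when the one before it is completed fails the run):
1. the fingertip touches the flange beside the oil filter (((horizontal distance between filter_mid and rim_a below 0.12 m and (horizontal distance between the grasp point and rim_a below 0.022 m and contact force between the fingers and stand above 0.3 N)) or (not (horizontal distance between filter_mid and rim_a below 0.12 m) and (horizontal distance between the grasp point and rim_b below 0.022 m and contact force between the fingers and stand above 0.3 N)))), for 0.03 s.
2. the fingertip is on the flange half-way along the first straight (((horizontal distance between filter_mid and rim_a below 0.12 m and (horizontal distance between the grasp point and rim_long below 0.016 m and contact force between the fingers and stand above 0.3 N)) or (not (horizontal distance between filter_mid and rim_a below 0.12 m) and (horizontal distance between the grasp point and rim_short below 0.016 m and contact force between the fingers and stand above 0.3 N)))), for 0.03 s.
3. the fingertip is on the flange at the corner (((horizontal distance between filter_mid and rim_a below 0.12 m and (horizontal distance between the grasp point and rim_corner below 0.016 m and contact force between the fingers and stand above 0.3 N)) or (not (horizontal distance between filter_mid and rim_a below 0.12 m) and (horizontal distance between the grasp point and rim_corner below 0.016 m and contact force between the fingers and stand above 0.3 N)))), for 0.03 s.
4. the fingertip is on the flange half-way along the second straight (((horizontal distance between filter_mid and rim_a below 0.12 m and (horizontal distance between the grasp point and rim_short below 0.016 m and contact force between the fingers and stand above 0.3 N)) or (not (horizontal distance between filter_mid and rim_a below 0.12 m) and (horizontal distance between the grasp point and rim_long below 0.016 m and contact force between the fingers and stand above 0.3 N)))), for 0.03 s.
5. the fingertip is on the flange beside the socket (((horizontal distance between filter_mid and rim_a below 0.12 m and (horizontal distance between the grasp point and rim_b below 0.022 m and contact force between the fingers and stand above 0.3 N)) or (not (horizontal distance between filter_mid and rim_a below 0.12 m) and (horizontal distance between the grasp point and rim_a below 0.022 m and contact force between the fingers and stand above 0.3 N)))), for 0.03 s.
At the end, for the whole second after the job is handed in: flange traced in order from filter to socket (ends within 22 mm, the three points between within 16 mm, in contact), fingers lifted clear above the flange (about 8 mm or more), pan back up within 1 mm; filter, socket, can and wrench within 10 mm of their start, the first three upright (value of joint pan below 0.001 m and height (world z) of the grasp point above 0.122 m and distance of each of filter_mid, socket_mid, can_mid, wrench_grip from where it was at the start of the episode below 0.01 m and angle between each of filter_mid, socket_mid, can_mid's own z axis and vertical below 0.15 rad); the robot touches nothing.
It fails at once if the pan is pressed hard (sunk more than 8 mm, about 18 N) (value of joint pan above 0.008 m).
It fails at once if the fingertips lift off (more than about 14 mm above the flange) on the way between the two ends ((x of the grasp point in the frame of rim_corner between -0.02 and 0.02 m and y of the grasp point in the frame of rim_corner between -0.175 and 0.02 m and z of the grasp point in the frame of rim_corner between 0.033 and 0.055 m) or (y of the grasp point in the frame of rim_corner between -0.02 and 0.02 m and x of the grasp point in the frame of rim_corner between -0.105 and 0.02 m and z of the grasp point in the frame of rim_corner between 0.033 and 0.055 m)).
It fails at once if the filter, socket, spray can or wrench is pushed, lifted or carried (more than 10 mm) (distance of any of filter_mid, socket_mid, can_mid, wrench_grip from where it was at the start of the episode above 0.01 m).
It also fails if it takes over 45 s, if anything falls off the work surface, if the arm or the gripper's body presses on something with over 40 N, if the wrist force passes 120 N, or if a joint passes its speed limit or range.

### The arm

A 6-joint arm with a two-finger parallel gripper is mounted at the origin on the work surface. World frame = base frame: x ahead of the robot, y to its left, z up, the work surface at z = 0. Lengths are in m, angles in rad, forces in N, time in s.
With the tool pointing down it reaches from about 0.325 to 0.9 m from the base axis. Payload 3.5 kg.
Tool frame: the origin (TCP) lies midway between the tips of the shut fingers; the grasp point (between the pads) lies 19 mm behind it (env.tcp_to_grasp is the distance from the TCP to the grasp point, in m); x points along the fingers, z is the direction in which the jaws open and shut, and the axes are right-handed (so a half turn about x gives the same grasp; the last joint's range is limited). The gripper opens to 85 mm and grips with 20 to 120 N. Pads are 22 mm wide; open, the fingers measure 114 mm over their backs; the gripper's body (76 mm by 85 mm) begins 54 mm behind the grasp point. The pads swing forward as they close: fully open they stand 13 mm farther back than shut.
Start: joints at [-1.277, 0.276, -0.026, 1.268, 0, 1.467], TCP at [0.242, -0.576, 0.231] pointing down, gripper open.
Joint ranges: [-3.12, 3.12], [-0.85, 1.88], [-1.08, 1.24], [-1.95, 2.15], [-1.57, 1.53], [-3.14, 3.14]. Speed limits (rad/s): [2.57, 2.57, 3.14, 3.14, 3.14, 3.14].

### API

Orientations are given as a unit quaternion [x, y, z, w].
In Python, from plant import env gives the robot as it stands. The module is installed in compiled form; this text tells all that it offers.
- The arm moves only by the shell command python3 -m creep 'ROWS' [OPENING]. ROWS is a JSON object of lists of equal length, an entry for each row: "travel": the shift along the tool's x, y, z in mm, a list of three; "dr": the turn, a rotation vector about the tool's x, y, z in degrees, a list of three. In form: {"travel": [[tx, ty, tz], ...], "dr": [[wx, wy, wz], ...]}. A call has exactly 5 rows; each row shifts and turns the commanded pose from where the row before left it, along the tool's axes as they then stand; what a row does not reach is not made up. A row lasts 1/8 s, in which the tool goes at most 62.5 mm and 10.7 degrees, less where a joint would pass 70% of its speed; a pose out of reach is approached as far as the arm can. A call with a gripper value outside its range is refused whole. OPENING is the opening in per cent of the stroke, from 0 (shut) to 100 (fully open), set as the call begins (- or left out, the last holds). The fingers move at their own pace and stop on an object; the grip force is fixed at half the most. Time passes only in rows, so rows that do not move let the fingers close, or fill a call up. It gives the time, the measured TCP pose, the force and the opening at its end, in the units of the state.
- env.get_state(): the state, without advancing time (a new reading comes with each control period).
- env.capture(name): name is "scene" or "side" or "wrist"; returns (picture, depth): 480x640x3 uint8, blue, green, red; 480x640 float32, m along the optical axis (not along the pixel's ray), 0 where there is no reading.
- env.get_calibration(name): a dict with "fov_y" (degrees; the focal length in pixels is half the picture's height over the tangent of half this angle, whatever the lens; pixels are square), "cx", "cy" (the principal point, pixels), "R" (3x3) and "t" (3): a world point X has camera coordinates R X + t. Camera axes: x right, y down, z forward; pixel columns grow to the right and rows downward; lengths in m; the calibration is good to about 2 mm. A picture is of the moment at which its call begins: read the wrist's pose just before it. get_calibration takes no time and is no camera call; for the wrist camera it gives the pose at the moment of the call.
- env.job_done(): hands the job in, once; it reports no verdict.
The state is a dict: "clock": time; "joint_positions": joint angles; "dq": joint speeds; "tau": joint torques, N m; "ee_pos": TCP position; "ee_rot": TCP orientation; "wrist_force": force on the tool from outside, world axes, zero at the start; "moment": the same for the moment, N m; "finger_gap": opening from 0.0 (shut) to 1.0 (fully open).
Only numpy, scipy, OpenCV 4.12 (cv2) and the standard library are available. Lean on these libraries where they do the work, as an engineer would, in place of code of your own. Each camera call takes 0.05 s, during which the arm holds its last target.

## Working session

There is one attempt and no reset: what is moved stays moved. The work goes in short steps, Python scripts to look and compute and a shell command to move; the robot and the scene stay as the last step left them, time stands still between calls to the robot, and variables do not carry over. Pictures are saved under pics/ and viewed, and the job is handed in when it is done.

```bash
mkdir -p pics
python3 - <<'E'
from plant import env
import cv2
s=env.get_state()
for k,v in s.items(): print(k,v)
for n in("scene","side","wrist"):
    c=env.get_calibration(n); print(n,c)
    p,d=env.capture(n); cv2.imwrite(f"pics/{n}0.png",p)
    import numpy as np; np.savez(f"pics/{n}0.npz",p=p,d=d,R=c["R"],t=c["t"],f=c["fov_y"],cx=c["cx"],cy=c["cy"])
E
```

```text
clock 0.0
joint_positions [-1.27740310e+00  2.77167569e-01 -2.79237934e-02  1.26800251e+00
 -3.14314195e-05  1.46741831e+00]
dq [-2.09932237e-04 -7.69316279e-04 -2.02066791e-04  2.46716329e-03
  4.59936907e-06 -9.84225449e-04]
tau [ 4.40169179e-04 -4.45506835e+01  2.95205641e+01  1.64258218e-02
 -7.60967805e-05  6.03335494e-06]
ee_pos [ 0.24128864 -0.57567717  0.23011803]
ee_rot [ 0.39215805  0.58936943 -0.39114057  0.58810271]
wrist_force [-0.44220629 -0.42796495 -0.36807843]
moment [-0.02905618 -0.00099162 -0.00872017]
finger_gap 1.000370779393148
scene {'fov_y': 48.86012784917319, 'cx': 317.80270677600714, 'cy': 246.2332776193011, 'R': array([[-0.41418484,  0.91008261,  0.01416203],
       [ 0.6863659 ,  0.32251318, -0.65183365],
       [-0.59778991, -0.26025928, -0.75822974]]), 't': array([ 0.21997331, -0.36082914,  1.35924059])}
side {'fov_y': 52.97276776507157, 'cx': 313.9723604444766, 'cy': 242.49332059695118, 'R': array([[-0.90513077, -0.42501392,  0.01007283],
       [-0.30743804,  0.63800316, -0.70599846],
       [ 0.29363268, -0.64211769, -0.70814174]]), 't': array([0.53634587, 0.2476047 , 0.74771914])}
wrist {'fov_y': 62.87362093795478, 'cx': 321.56168157544425, 'cy': 244.58343061554262, 'R': array([[ 0.38614455, -0.92243633, -0.00189874],
       [-0.88375204, -0.37053907,  0.2858026 ],
       [-0.26433826, -0.1086831 , -0.95828663]]), 't': array([-0.62373073, -0.0373286 ,  0.38016625])}
```

View pics/scene0.png

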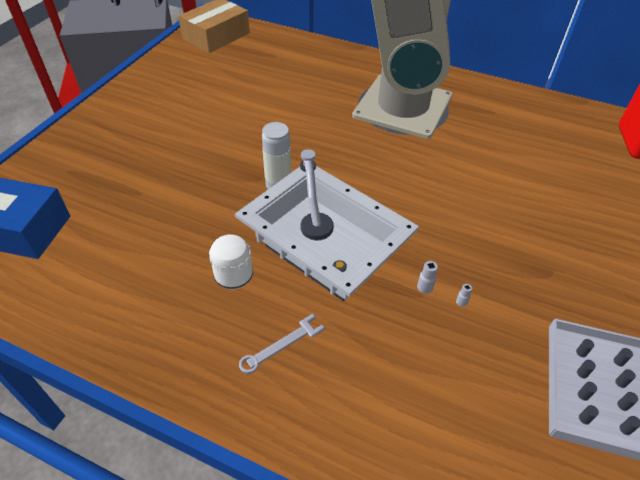

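View pics/side0.png

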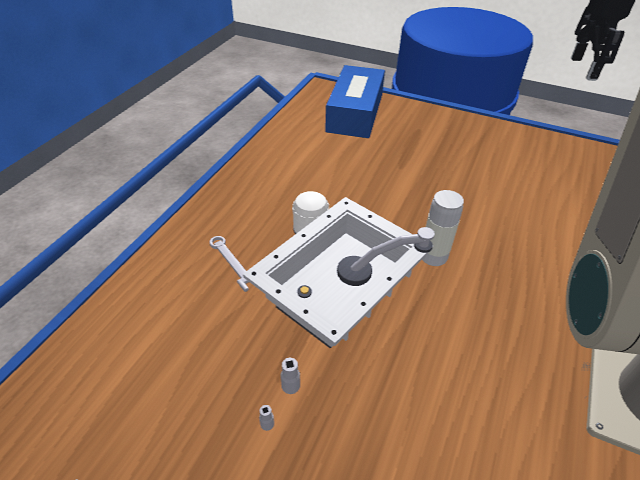

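View pics/wrist0.png

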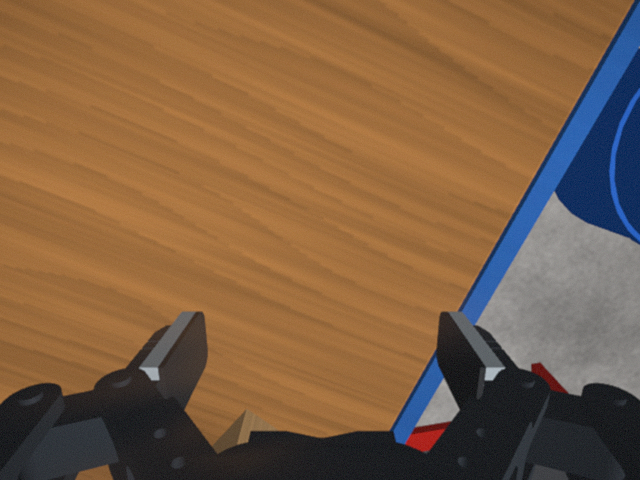

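Scene: filter at (231,260), larger socket at (428,277) (the small one at (464,294) is a look-alike), can at (276,155). The pipe is at the pan corner (308,160), the target corner is at (347,293), and the wrench is at (283,345). Next I'll measure these from the depth images.

```bash
cat > h.py <<'E'
import numpy as np,cv2
def load(n):
    z=np.load(f"pics/{n}.npz"); return z
def world(z):
    d=z["d"];H,W=d.shape;f=H/2/np.tan(np.radians(float(z["f"]))/2)
    v,u=np.mgrid[:H,:W]
    P=np.stack([(u-z["cx"])/f*d,(v-z["cy"])/f*d,d],-1)
    X=(P-z["t"])@z["R"]; X[d<=0]=np.nan
    return X
def proj(z,X):
    f=240/np.tan(np.radians(float(z["f"]))/2)
    c=np.atleast_2d(X)@z["R"].T+z["t"]; return c[:,:2]/c[:,2:]*f+[z["cx"],z["cy"]]
E
python3 - <<'E'
from h import *
for n in("scene0","side0"):
    z=load(n);X=world(z);d=X[...,2]
    reg=np.zeros(d.shape,np.uint8)
    if n=="scene0": reg[150:310,200:430]=1
    else: reg[190:360,235:450]=1
    m=((np.abs(d-.095)<.006)&(reg>0)).astype(np.uint8)
    k,l,st,ce=cv2.connectedComponentsWithStats(m)
    i=1+np.argmax(st[1:,4]); q=X[l==i]
    print(n,len(q),"z",np.median(q[:,2]))
    (c,wh,a)=cv2.minAreaRect((q[:,:2]*1000).astype(np.float32)); print(c,wh,a); print(cv2.boxPoints((c,wh,a)))
    img=z["p"].copy(); img[l==i]=(0,0,255); cv2.imwrite(f"pics/{n}m.png",img)
z=load("scene0");X=world(z)
for nm,(u0,u1,v0,v1) in dict(filter=(205,256,230,290),sock=(415,442,258,296),small=(455,475,280,308),can=(260,293,120,190)).items():
    q=X[v0:v1,u0:u1].reshape(-1,3);q=q[q[:,2]>.012]; hi=np.nanmax(q[:,2]);
    t=q[q[:,2]>np.percentile(q[:,2],95)-.01]; print(nm,np.percentile(q[:,2],98),np.median(t,0))
E
```

```text
scene0 5558 z 0.09502685399022881
(538.5144653320312, 16.60693359375) (272.91302490234375, 204.46060180664062) 73.4036636352539
[[ 401.56732  -84.96517]
 [ 597.51025 -143.36465]
 [ 675.4616   118.17904]
 [ 479.51868  176.57852]]
side0 6091 z 0.09438189219474
(534.6197509765625, 18.780609130859375) (273.7976989746094, 204.02589416503906) 73.27848815917969
[[ 397.53192   -82.978226]
 [ 592.9305   -141.68059 ]
 [ 671.7076    120.539444]
 [ 476.30902   179.2418  ]]
filter 0.08589568819954646 [ 0.66436159 -0.11307225  0.08262462]
sock 0.06556250590659735 [0.53759301 0.21932226 0.06358709]
small 0.0473043254498898 [0.54042383 0.28944713 0.04402333]
can 0.15164920803572857 [ 0.40983465 -0.15132321  0.14988305]
```

```bash
cat > go.py <<'E'
import sys,numpy as np
from scipy.spatial.transform import Rotation as R
from plant import env
C=np.array([.5365,.0177]);a=np.radians(-16.66)
ex=np.array([np.cos(a),np.sin(a)]);ey=np.array([-ex[1],ex[0]])
pt=dict(a=C+.087*ex-.095*ey,long=C+.087*ex+.010*ey,corner=C+.087*ex+.122*ey,short=C+.013*ex+.122*ey,b=C-.060*ex+.122*ey)
if __name__=="__main__":
    s=env.get_state();r=R.from_quat(s["ee_rot"]).as_matrix();p=s["ee_pos"]
    print("t",s["clock"],"p",p.round(4),"F",np.round(s["wrist_force"],2),"gap",round(s["finger_gap"],3),"q",np.round(s["joint_positions"],2))
    print("tool x,y,z",r.T.round(4).tolist())
    d=p[:2]-C;print("in stand mm",(np.array([d@ex,d@ey])*1000).round(1),"yaw of tool y vs ey deg",np.degrees(np.arctan2(r[1,1],r[0,1])-np.arctan2(ey[1],ey[0])).round(2))
    for k,v in pt.items():
        print(k,v.round(4),"to go tool mm",(r.T@np.array([*(v-p[:2]),0])*1000).round(1))
E
python3 go.py
```

```text
t 0.15 p [ 0.2414 -0.5759  0.2304] F [ 0.18 -0.93  0.38] gap 0.999 q [-1.28  0.28 -0.03  1.27  0.    1.47]
tool x,y,z [[-0.0005, 0.0017, -1.0], [0.9223, 0.3864, 0.0002], [0.3864, -0.9223, -0.0017]]
in stand mm [-112.6 -653.3] yaw of tool y vs ey deg -50.61
a [ 0.5926 -0.0983] to go tool mm [   0.6  508.5 -304.8]
long [0.6227 0.0023] to go tool mm [   0.8  575.2 -385.9]
corner [0.6548 0.1096] to go tool mm [   1.   646.2 -472.5]
short [0.5839 0.1309] to go tool mm [   1.   589.  -519.4]
b [0.514  0.1518] to go tool mm [   1.1  532.6 -565.8]
```

```bash
python3 -m creep '{"travel":[[0,43,-26],[0,43,-26],[0,43,-26],[0,43,-26],[0,43,-26]],"dr":[[0,0,0],[0,0,0],[0,0,0],[0,0,0],[0,0,0]]}' 0 && python3 -m creep '{"travel":[[0,43,-26],[0,43,-26],[0,43,-26],[0,43,-26],[0,43,-26]],"dr":[[0,0,0],[0,0,0],[0,0,0],[0,0,0],[0,0,0]]}' && python3 -m creep '{"travel":[[0,0,0],[0,0,0],[0,0,0],[0,0,0],[0,0,0]],"dr":[[-10,0,0],[-10,0,0],[-10,0,0],[-10,0,0],[-10,0,0]]}' ; python3 go.py
```

```text
clock: 0.78
ee_pos: [0.3902, -0.3719, 0.231]
ee_rot: [0.392, 0.589, -0.392, 0.589]
wrist_force: [0.4, -0.0, 1.1]
finger_gap: 0.0
clock: 1.4
ee_pos: [0.5383, -0.1689, 0.231]
ee_rot: [0.392, 0.589, -0.392, 0.589]
wrist_force: [0.6, -0.8, 0.6]
finger_gap: -0.003
clock: 2.02
ee_pos: [0.5373, -0.1703, 0.2309]
ee_rot: [0.104, 0.7, -0.104, 0.699]
wrist_force: [0.9, -0.7, -0.1]
finger_gap: -0.002
t 2.025 p [ 0.5373 -0.1703  0.2309] F [ 0.87 -0.74 -0.1 ] gap -0.002 q [-0.42  0.17 -0.16  1.24  0.    1.44]
tool x,y,z [[-0.0008, 0.0004, -1.0], [0.2912, 0.9567, 0.0001], [0.9567, -0.2912, -0.0009]]
in stand mm [  54.7 -179.8] yaw of tool y vs ey deg -0.27
a [ 0.5926 -0.0983] to go tool mm [-0.  85.  31.9]
long [0.6227 0.0023] to go tool mm [ -0.  190.   31.4]
corner [0.6548 0.1096] to go tool mm [  0.  302.   30.9]
short [0.5839 0.1309] to go tool mm [ 1.000e-01  3.016e+02 -4.310e+01]
b [0.514  0.1518] to go tool mm [ 1.000e-01  3.013e+02 -1.161e+02]
```

```bash
python3 -m creep '{"travel":[[0,25,10],[0,30,12],[0,30,10],[0,0,0],[0,0,0]],"dr":[[0,0,0],[0,0,0],[0,0,0],[0,0,0],[0,0,0]]}'
python3 - <<'E'
from plant import env
import cv2
from h import *
for n in("scene","side","wrist"):
    c=env.get_calibration(n); p,d=env.capture(n); cv2.imwrite(f"pics/{n}1.png",p)
    np.savez(f"pics/{n}1.npz",p=p,d=d,R=c["R"],t=c["t"],f=c["fov_y"],cx=c["cx"],cy=c["cy"])
from go import pt
z=load("wrist1");img=z["p"].copy()
for k,v in pt.items():
    u=proj(z,[*v,.095])[0];print(k,u.round());cv2.circle(img,tuple(int(x) for x in u),4,(0,0,255),-1)
cv2.imwrite("pics/wrist1m.png",img)
X=world(z);m=(np.abs(X[...,2]-.095)<.007).astype(np.uint8)
k,l,st,ce=cv2.connectedComponentsWithStats(m);i=1+np.argmax(st[1:,4]);q=X[l==i];print(st[i],q.mean(0),np.median(q[:,2]))
r=cv2.minAreaRect((q[:,:2]*1000).astype(np.float32));print(r,cv2.boxPoints(r))
E
python3 go.py
```

```text
clock: 2.65
ee_pos: [0.5929, -0.0989, 0.2309]
ee_rot: [0.106, 0.7, -0.106, 0.699]
wrist_force: [0.1, -0.5, 0.4]
finger_gap: 0.003
a [321. 229.]
long [319.  75.]
corner [ 317. -136.]
short [ 188. -134.]
b [  62. -132.]
[   88     0   251   289 19425] [ 0.56522455 -0.0597854   0.09534145] 0.09579962000966562
((529.6380615234375, -23.1600341796875), (192.33030700683594, 188.43402099609375), 73.35057830810547) [[ 411.8183   -88.29896]
 [ 592.35236 -142.28812]
 [ 647.4578    41.97889]
 [ 466.92377   95.96805]]
t 2.8 p [ 0.5928 -0.0995  0.2312] F [ 0.16 -0.34 -0.06] gap -0.0 q [-0.27  0.23 -0.08  1.26 -0.    1.6 ]
tool x,y,z [[-0.0005, -0.0001, -1.0], [0.2979, 0.9546, -0.0002], [0.9546, -0.2979, -0.0005]]
in stand mm [ 87.6 -96.1] yaw of tool y vs ey deg -0.67
a [ 0.5926 -0.0983] to go tool mm [ 0.   1.1 -0.6]
long [0.6227 0.0023] to go tool mm [ -0.  106.1  -1.8]
corner [0.6548 0.1096] to go tool mm [ -0.  218.1  -3.1]
short [0.5839 0.1309] to go tool mm [ -0.  217.2 -77.1]
b [0.514  0.1518] to go tool mm [   0.   216.4 -150.1]
```

View pics/wrist1m.png

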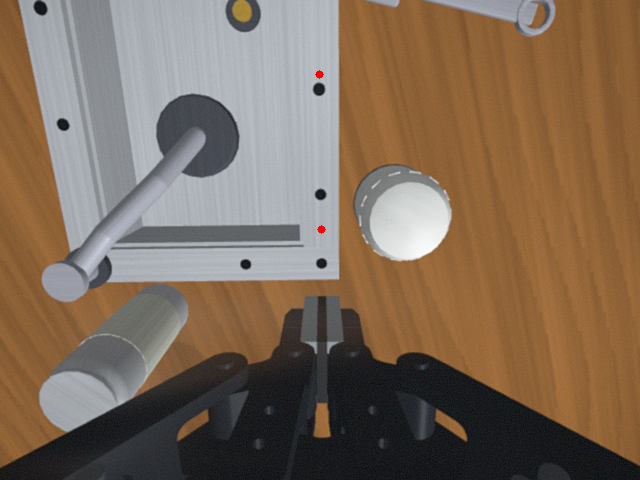

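View pics/side1.png

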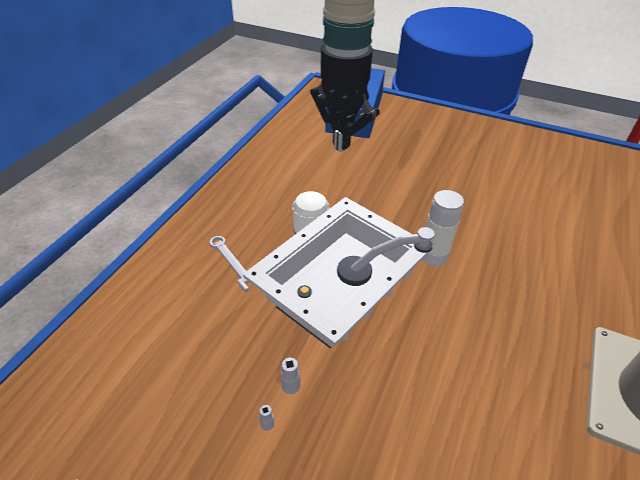

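```bash
python3 -m creep '{"travel":[[20,1,0],[35,0,0],[35,0,0],[25,0,0],[10,0,0]],"dr":[[-0.6,0,0],[0,0,0],[0,0,0],[0,0,0],[0,0,0]]}'; python3 -m creep '{"travel":[[1,0,0],[0,0,0],[0,0,0],[0,0,0],[0,0,0]],"dr":[[0,0,0],[0,0,0],[0,0,0],[0,0,0],[0,0,0]]}';  python3 go.py
```

```text
clock: 3.42
ee_pos: [0.5921, -0.0981, 0.1046]
ee_rot: [0.103, 0.701, -0.103, 0.698]
wrist_force: [-0.7, -0.3, 0.5]
finger_gap: -0.003
clock: 4.05
ee_pos: [0.594, -0.0978, 0.1057]
ee_rot: [0.102, 0.699, -0.102, 0.7]
wrist_force: [-0.1, 1.2, 1.1]
finger_gap: 0.003
t 4.05 p [ 0.594  -0.0978  0.1057] F [-0.13  1.18  1.1 ] gap 0.003 q [-0.27  0.33 -0.24  1.01  0.    1.59]
tool x,y,z [[0.0007, -0.0002, -1.0], [0.2867, 0.958, 0.0], [0.958, -0.2867, 0.0007]]
in stand mm [ 88.2 -94.2] yaw of tool y vs ey deg 0.0
a [ 0.5926 -0.0983] to go tool mm [-0.  -0.8 -1.2]
long [0.6227 0.0023] to go tool mm [  0.  104.2  -1.2]
corner [0.6548 0.1096] to go tool mm [  0.  216.2  -1.2]
short [0.5839 0.1309] to go tool mm [ -0.  216.2 -75.2]
b [0.514  0.1518] to go tool mm [-1.000e-01  2.162e+02 -1.482e+02]
```

```bash
python3 -m creep '{"travel":[[2,0,0],[2,0,0],[2,0,0],[1,0,0],[1,0,0]],"dr":[[0,0,0],[0,0,0],[0,0,0],[0,0,0],[0,0,0]]}'; python3 -m creep '{"travel":[[1,0,0],[1,0,0],[1,0,0],[0,0,0],[0,0,0]],"dr":[[0,0,0],[0,0,0],[0,0,0],[0,0,0],[0,0,0]]}'
```

```text
clock: 4.68
ee_pos: [0.5937, -0.0978, 0.0972]
ee_rot: [0.102, 0.7, -0.102, 0.7]
wrist_force: [0.4, -0.2, 0.0]
finger_gap: -0.001
clock: 5.3
ee_pos: [0.5938, -0.0979, 0.0946]
ee_rot: [0.102, 0.7, -0.102, 0.7]
wrist_force: [-1.5, 1.6, 2.8]
finger_gap: 0.001
```

```bash
python3 -m creep '{"travel":[[1,0,0],[1,0,0],[0,0,0],[0,0,0],[0,0,0]],"dr":[[0,0,0],[0,0,0],[0,0,0],[0,0,0],[0,0,0]]}'; python3 go.py
```

```text
clock: 5.92
ee_pos: [0.5938, -0.0979, 0.0929]
ee_rot: [0.102, 0.7, -0.103, 0.7]
wrist_force: [-2.2, 0.8, 5.9]
finger_gap: -0.001
t 5.925 p [ 0.5938 -0.0979  0.0929] F [-2.17  0.81  5.86] gap -0.001 q [-0.27  0.34 -0.25  0.98 -0.    1.59]
tool x,y,z [[0.0003, -0.0001, -1.0], [0.2868, 0.958, -0.0], [0.958, -0.2868, 0.0003]]
in stand mm [ 88.1 -94.3] yaw of tool y vs ey deg -0.01
a [ 0.5926 -0.0983] to go tool mm [-0.  -0.7 -1.1]
long [0.6227 0.0023] to go tool mm [ -0.  104.3  -1.1]
corner [0.6548 0.1096] to go tool mm [ -0.  216.3  -1.1]
short [0.5839 0.1309] to go tool mm [ -0.  216.3 -75.1]
b [0.514  0.1518] to go tool mm [-1.000e-01  2.163e+02 -1.481e+02]
```

In contact at about 5 N. Now stroking along the long side.

```bash
python3 -m creep '{"travel":[[0,6,-1],[0,8,0],[0,10,0],[0,10,0],[0,10,0]],"dr":[[0,0,0],[0,0,0],[0,0,0],[0,0,0],[0,0,0]]}'; python3 go.py
```

```text
clock: 6.55
ee_pos: [0.6064, -0.0572, 0.0933]
ee_rot: [0.101, 0.699, -0.104, 0.7]
wrist_force: [-0.7, -4.9, 5.8]
finger_gap: 0.002
t 6.55 p [ 0.6064 -0.0572  0.0933] F [-0.68 -4.9   5.77] gap 0.002 q [-0.2   0.35 -0.23  0.98 -0.    1.66]
tool x,y,z [[0.0019, -0.0045, -1.0], [0.2879, 0.9577, -0.0038], [0.9577, -0.2879, 0.0031]]
in stand mm [ 88.5 -51.7] yaw of tool y vs ey deg -0.07
a [ 0.5926 -0.0983] to go tool mm [  0.2 -43.3  -1.4]
long [0.6227 0.0023] to go tool mm [-0.2 61.7 -1.5]
corner [0.6548 0.1096] to go tool mm [ -0.7 173.7  -1.7]
short [0.5839 0.1309] to go tool mm [ -0.9 173.6 -75.7]
b [0.514  0.1518] to go tool mm [  -1.1  173.5 -148.7]
```

```bash
python3 -m creep '{"travel":[[0,10,-1],[0,10,0],[0,12,0],[0,12,0],[0,12,0]],"dr":[[0,0,0],[0,0,0],[0,0,0],[0,0,0],[0,0,0]]}'; python3 go.py
```

```text
clock: 7.18
ee_pos: [0.6215, -0.0031, 0.0932]
ee_rot: [0.101, 0.699, -0.104, 0.7]
wrist_force: [-0.4, -3.9, 5.4]
finger_gap: 0.0
t 7.175 p [ 0.6215 -0.0031  0.0932] F [-0.45 -3.9   5.36] gap 0.0 q [-0.11  0.37 -0.2   0.99 -0.    1.76]
tool x,y,z [[0.0018, -0.0044, -1.0], [0.2878, 0.9577, -0.0037], [0.9577, -0.2878, 0.003]]
in stand mm [87.4  4.4] yaw of tool y vs ey deg -0.07
a [ 0.5926 -0.0983] to go tool mm [  0.4 -99.4  -0.3]
long [0.6227 0.0023] to go tool mm [-0.   5.6 -0.4]
corner [0.6548 0.1096] to go tool mm [ -0.4 117.6  -0.5]
short [0.5839 0.1309] to go tool mm [ -0.7 117.5 -74.5]
b [0.514  0.1518] to go tool mm [  -0.9  117.4 -147.5]
```

```bash
python3 -m creep '{"travel":[[0,10,0],[0,12,0],[0,12,0],[0,12,0],[0,12,0]],"dr":[[0,0,0],[0,0,0],[0,0,0],[0,0,0],[0,0,0]]}'; python3 go.py
```

```text
clock: 7.8
ee_pos: [0.638, 0.0526, 0.0932]
ee_rot: [0.101, 0.699, -0.104, 0.7]
wrist_force: [-1.2, -4.4, 5.3]
finger_gap: 0.0
t 7.8 p [0.638  0.0526 0.0932] F [-1.24 -4.41  5.27] gap 0.0 q [-0.02  0.4  -0.16  1.01 -0.    1.85]
tool x,y,z [[0.0016, -0.0042, -1.0], [0.2879, 0.9577, -0.0036], [0.9577, -0.2878, 0.0028]]
in stand mm [87.3 62.5] yaw of tool y vs ey deg -0.07
a [ 0.5926 -0.0983] to go tool mm [ 6.000e-01 -1.575e+02 -1.000e-01]
long [0.6227 0.0023] to go tool mm [  0.2 -52.5  -0.2]
corner [0.6548 0.1096] to go tool mm [-0.2 59.5 -0.3]
short [0.5839 0.1309] to go tool mm [ -0.4  59.4 -74.3]
b [0.514  0.1518] to go tool mm [  -0.6   59.3 -147.3]
```

```bash
python3 -m creep '{"travel":[[0,12,0],[0,12,0],[0,12,0],[0,12,0],[0,11,0]],"dr":[[0,0,0],[0,0,0],[0,0,0],[0,0,0],[0,0,0]]}'; python3 go.py
python3 - <<'E'
from plant import env
import cv2
from h import *
for n in("side","wrist"):
    p,d=env.capture(n); cv2.imwrite(f"pics/{n}2.png",p)
E
```

```text
clock: 8.43
ee_pos: [0.6549, 0.1091, 0.0931]
ee_rot: [0.102, 0.699, -0.104, 0.7]
wrist_force: [-1.6, -4.4, 6.1]
finger_gap: 0.003
t 8.425 p [0.6549 0.1091 0.0931] F [-1.62 -4.39  6.06] gap 0.003 q [ 0.07  0.44 -0.1   1.03 -0.    1.93]
tool x,y,z [[0.0015, -0.004, -1.0], [0.2878, 0.9577, -0.0034], [0.9577, -0.2878, 0.0026]]
in stand mm [ 87.2 121.5] yaw of tool y vs ey deg -0.07
a [ 0.5926 -0.0983] to go tool mm [ 7.000e-01 -2.165e+02  1.000e-01]
long [0.6227 0.0023] to go tool mm [ 4.000e-01 -1.115e+02 -1.000e-01]
corner [0.6548 0.1096] to go tool mm [-0.   0.5 -0.2]
short [0.5839 0.1309] to go tool mm [ -0.2   0.4 -74.2]
b [0.514  0.1518] to go tool mm [  -0.4    0.3 -147.2]
```

View pics/side2.png

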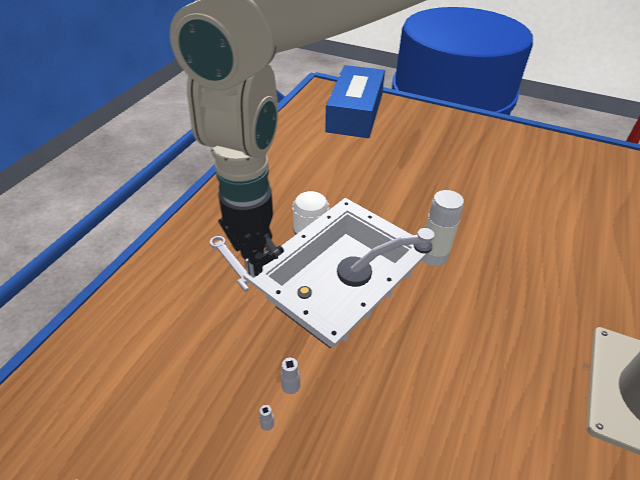

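The fingertips are on the corner at about (255,268), and nothing has been disturbed. Next is the short side (tool −z).

```bash
python3 -m creep '{"travel":[[0,1,-6],[0,0,-10],[0,0,-10],[0,0,-12],[0,0,-12]],"dr":[[0,0,0],[0,0,0],[0,0,0],[0,0,0],[0,0,0]]}'; python3 go.py
```

```text
clock: 9.15
ee_pos: [0.6076, 0.1262, 0.0934]
ee_rot: [0.103, 0.698, -0.102, 0.701]
wrist_force: [3.5, -1.9, 4.9]
finger_gap: 0.002
t 9.15 p [0.6076 0.1262 0.0934] F [ 3.51 -1.93  4.91] gap 0.002 q [ 0.1   0.37 -0.21  0.99 -0.    1.96]
tool x,y,z [[0.0042, 0.0001, -1.0], [0.2868, 0.958, 0.0013], [0.958, -0.2868, 0.004]]
in stand mm [ 37.  124.3] yaw of tool y vs ey deg -0.01
a [ 0.5926 -0.0983] to go tool mm [-1.000e-01 -2.193e+02  5.000e+01]
long [0.6227 0.0023] to go tool mm [   0.  -114.3   50. ]
corner [0.6548 0.1096] to go tool mm [ 0.2 -2.3 50. ]
short [0.5839 0.1309] to go tool mm [ -0.1  -2.3 -24. ]
b [0.514  0.1518] to go tool mm [ -0.4  -2.3 -97. ]
```

```bash
python3 -m creep '{"travel":[[0,-1,-10],[0,-1,-12],[0,0,-12],[0,0,-12],[0,0,-10]],"dr":[[0,0,0],[0,0,0],[0,0,0],[0,0,0],[0,0,0]]}'; python3 go.py
```

```text
clock: 9.78
ee_pos: [0.5533, 0.1403, 0.0934]
ee_rot: [0.103, 0.698, -0.102, 0.701]
wrist_force: [5.1, -1.4, 5.7]
finger_gap: 0.003
t 9.775 p [0.5533 0.1403 0.0934] F [ 5.08 -1.38  5.74] gap 0.003 q [ 0.14  0.29 -0.32  0.96 -0.    2.  ]
tool x,y,z [[0.0041, 0.0001, -1.0], [0.2868, 0.958, 0.0013], [0.958, -0.2868, 0.0039]]
in stand mm [-19.1 122.3] yaw of tool y vs ey deg -0.0
a [ 0.5926 -0.0983] to go tool mm [ 1.000e-01 -2.173e+02  1.061e+02]
long [0.6227 0.0023] to go tool mm [   0.3 -112.3  106.1]
corner [0.6548 0.1096] to go tool mm [  0.4  -0.3 106.1]
short [0.5839 0.1309] to go tool mm [ 0.1 -0.3 32.1]
b [0.514  0.1518] to go tool mm [ -0.2  -0.3 -40.9]
```

```bash
python3 -m creep '{"travel":[[0,0,-12],[0,0,-12],[0,0,-10],[0,0,-7],[0,0,0]],"dr":[[0,0,0],[0,0,0],[0,0,0],[0,0,0],[0,0,0]]}'; python3 go.py
```

```text
clock: 10.4
ee_pos: [0.5131, 0.1523, 0.0931]
ee_rot: [0.103, 0.699, -0.102, 0.7]
wrist_force: [2.0, -1.2, 5.8]
finger_gap: -0.001
t 10.4 p [0.5131 0.1523 0.0931] F [ 2.   -1.15  5.85] gap -0.001 q [ 0.17  0.23 -0.4   0.94  0.    2.03]
tool x,y,z [[0.0022, 0.0007, -1.0], [0.2864, 0.9581, 0.0013], [0.9581, -0.2864, 0.0019]]
in stand mm [-61.  122.2] yaw of tool y vs ey deg 0.02
a [ 0.5926 -0.0983] to go tool mm [  -0.  -217.3  147.9]
long [0.6227 0.0023] to go tool mm [ 1.000e-01 -1.123e+02  1.480e+02]
corner [0.6548 0.1096] to go tool mm [  0.3  -0.3 148. ]
short [0.5839 0.1309] to go tool mm [ 0.1 -0.3 74. ]
b [0.514  0.1518] to go tool mm [ 0.  -0.2  1. ]
```

At rim_b, in contact. Lifting straight up.

```bash
python3 -m creep '{"travel":[[-5,0,0],[-20,0,0],[-35,0,0],[-35,0,0],[-20,0,0]],"dr":[[0,0,0],[0,0,0],[0,0,0],[0,0,0],[0,0,0]]}'; python3 -m creep '{"travel":[[0,0,0],[0,0,0],[0,0,0],[0,0,0],[0,0,0]],"dr":[[0,0,0],[0,0,0],[0,0,0],[0,0,0],[0,0,0]]}'
python3 - <<'E'
from plant import env
import cv2
from h import *
for n in("scene","side"):
    c=env.get_calibration(n); p,d=env.capture(n); cv2.imwrite(f"pics/{n}3.png",p)
    np.savez(f"pics/{n}3.npz",p=p,d=d,R=c["R"],t=c["t"],f=c["fov_y"],cx=c["cx"],cy=c["cy"])
for n in("scene","side"):
    d=cv2.absdiff(load(n+"0")["p"],load(n+"3")["p"]).max(2); cv2.imwrite(f"pics/{n}diff.png",d)
X=world(load("side3"));r=X[190:350,240:450].reshape(-1,3);r=r[np.abs(r[:,2]-.095)<.006];print("flange z",np.median(r[:,2]))
print("touch F",env.get_state()["wrist_force"])
for n,bx in dict(scene=dict(filter=(205,256,230,290),sock=(415,442,258,296),can=(260,293,120,190),wrench=(235,330,312,375))).items():
    for k,(a,b,c,d) in bx.items():print(k,"mean pic diff",cv2.absdiff(load("scene0")["p"],load("scene3")["p"])[c:d,a:b].mean())
E
```

```text
clock: 11.02
ee_pos: [0.5116, 0.1521, 0.208]
ee_rot: [0.103, 0.7, -0.102, 0.699]
wrist_force: [0.9, -0.2, -0.3]
finger_gap: -0.0
clock: 11.65
ee_pos: [0.5126, 0.1518, 0.2068]
ee_rot: [0.102, 0.7, -0.103, 0.699]
wrist_force: [0.9, -0.6, 0.0]
finger_gap: -0.0
flange z 0.09442235626326932
touch F [-0.53982351  0.03574183  0.12064767]
filter mean pic diff 3.49281045751634
sock mean pic diff 3.3859649122807016
can mean pic diff 3.933044733044733
wrench mean pic diff 3.2551935394040656
```

View pics/scene3.png

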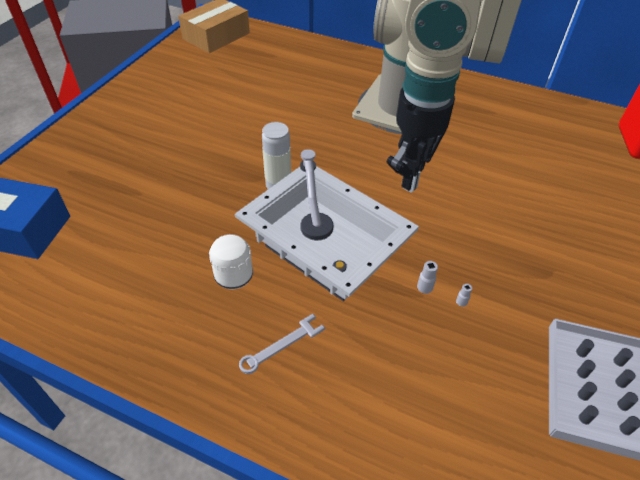

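View pics/sidediff.png

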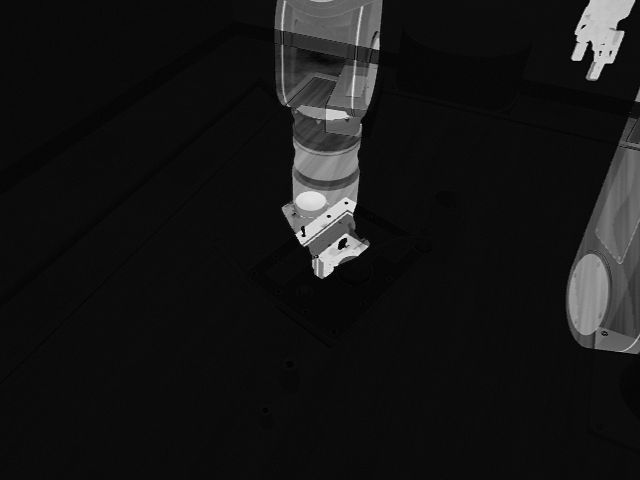

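The scene picture shows the gripper lifted at (410,180). The filter, socket, can and wrench sit at the same pixels as at the start, and the side difference shows only the arm.

```bash
python3 -c "
from plant import env
env.job_done(); print(env.get_state()['clock'])"
```

```text
the job is handed in; nothing more can be done
the job is handed in; nothing more can be done
```

I traced the flange from the filter to the socket and handed the job in at about 11.8 s. I have no verdict back.

- **Path:** With the fingers shut, I touched down at rim_a beside the filter, stroked the long side through rim_long to rim_corner, then went along the short side past rim_short to rim_b. I then lifted straight up. The position readings, one at the end of each move, stayed within about 3 mm of the flange's mid-line.
- **Pressure:** The readings during the stroke showed about 5–6 N downward and the tip about 2 mm below the rest height. The fingertips stayed in contact at every reading.
- **Last checks:** The TCP is at 0.207 m and the wrist force is about zero. The flange measured 94.4 mm high from the side camera, the same as before the stroke. The filter, socket, can and wrench show no visible change from the first picture.
- **What disagreed:** The scene and side cameras put the pan's centre about 4 mm apart, so I used the mean. The wrist view agreed with that mean to about 2 mm.

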